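Close the battery pod

TASK

Close the upright battery pod with the larger of the two grey winged caps: set the cap on the neck, turn it backwards (counter-clockwise from above) under light pressure until it drops into the thread, then screw it down clockwise until it is fully home, and let go. Work gently - feel for the stops and do not force the cap - and leave everything else on the bench where it is.

Things in the scene. Friction and masses are not known exactly. Their poses are not given: they have to be found in the camera images.
- cap: the larger grey screw cap, 63 mm diameter, hollow, about 0.12 kg, open side down. Origin: centre of its rim (underside), z up. Skirt and top plate 35 mm tall, grip bar on top. Inside the skirt (inner radius 27.5 mm), from the rim up, three lugs 120 deg apart, 8 mm wide, 5 mm tall, reaching in to 21.5 mm radius; one on the cap's +x.
- cap_grip (a point): centre of the cap's grip bar, 48 mm above the cap's origin, same axes. The bar is 56 mm long (along x), 16 mm thick (along y), 26 mm tall, and spans 35 to 61 mm above the cap's origin.
- pod: fixed upright black battery pod: 110 mm square flange, 80 mm diameter housing with a flat shoulder 70 mm above the bench, on it the aluminium threaded neck. Origin: centre of its underside on the bench. Its yaw does not tell where the thread starts: that differs each time.
- pod_shoulder (a point): neck axis at shoulder height, 70 mm above the bench, z up; 'height' below means the cap's origin above this point. Neck core 40 mm diameter, 27 mm tall, coned top; thread outer radius 26 mm (1.5 mm radial play). A sprung brass contact, 14 mm diameter, stands 34 mm up; it meets the cap at height 4 mm (2.4 N, then 1.2 N more per mm). Unless screwed in, the cap springs up when let go.
- thread_top (a point): neck axis, 14 mm above the shoulder: the ridges' top. Three starts; each, counter-clockwise from above: upright wall (12 deg, 19 mm tall), ridge (82 deg, top rising 10 to 14 mm), gap (26 deg) ending at the next wall. The cap set on at any angle rests at height 10 to 14 mm (lugs on ridges), 19 mm (on walls) or, rarely, drops straight in. Clockwise on the ridges a wall blocks it.
- thread_home (a point): neck axis, 1.5 mm above the shoulder: the cap's origin when home. Turned counter-clockwise (120 deg at most) with about 4 N down, the lugs climb, stop at a wall and the cap drops to 4 mm. Then clockwise 82 to 89 deg: the ridges draw it down to 1.5 mm, the hand must follow, and the lugs meet a firm stop. Free turning takes about 0.1 N m; at a stop it rises steeply: keep under 0.4.
- small_cap: a decoy: similar grey cap but smaller, 44 mm diameter, 48 mm tall with a 10 mm thick bar; does not fit the pod. Origin: centre of its underside
- multimeter: handheld meter lying flat, 150 x 75 x 40 mm; origin under its centre
- cell_a: upright battery cell, 33 mm diameter, 61 mm tall; origin under its centre
- cell_b: upright battery cell, 33 mm diameter, 61 mm tall; origin under its centre
- screwdriver: screwdriver lying flat, about 30 mm high
- wrench: flat wrench lying on the bench, under 15 mm high
- spool: wire spool standing on its flange, 64 mm diameter, 40 mm tall
- mug: white mug, 80 mm diameter, 90 mm tall

How it is judged:
On the way, in this order (a step that is already met when the one before it is completed fails the run):
1. the cap is brought level onto the neck (horizontal distance between cap and pod_shoulder below 0.004 m and z of cap in the frame of pod_shoulder below 0.024 m and angle between cap's own z axis and vertical below 0.08 rad), for 0.05 s.
2. the cap has dropped into the thread (horizontal distance between cap and pod_shoulder below 0.004 m and z of cap in the frame of pod_shoulder below 0.0075 m and angle between cap's own z axis and vertical below 0.08 rad), for 0.1 s.
At the end, for the whole second after the job is handed in: The cap is screwed fully home and stays there when let go: its underside less than 2.4 mm above the pod's shoulder, within 4 mm of the neck's axis, level within 0.08 rad, at rest (horizontal distance between cap and pod_shoulder below 0.004 m and z of cap in the frame of pod_shoulder below 0.0024 m and angle between cap's own z axis and vertical below 0.08 rad and linear speed of cap below 0.02 m/s and angular speed of cap below 0.1 rad/s); the robot touches nothing.
It fails at once if the cap is forced: more than 40 N of contact force in all between cap and pod (contact force between cap and pod above 40 N).
It fails at once if something else on the bench is shifted by more than 20 mm (distance of any of small_cap, multimeter, cell_a, cell_b, screwdriver, wrench, spool, mug from where it was at the start of the episode above 0.02 m).
It also fails if it takes over 72 s, if anything falls off the work surface, if the arm or the gripper's body presses on something with over 40 N, if the wrist force passes 120 N, or if a joint passes its speed limit or range.

ROBOT

A 6-joint arm with a two-finger parallel gripper is mounted at the origin on the work surface. World frame = base frame: x ahead of the robot, y to its left, z up, the work surface at z = 0. Lengths are in m, angles in rad, forces in N, time in s.
With the tool pointing down it reaches from about 0.275 to 0.825 m from the base axis. Payload 5.2 kg.
Tool frame: the origin (TCP) lies at the very end of the fingers, on their centre line; the grasp point (between the pads) lies 19 mm behind it (hold_point_z is the distance from the TCP to the grasp point, in m); z points along the fingers, y is the line along which they close (so a half turn about z gives the same grasp; the last joint's range is limited). The gripper opens to 93 mm and grips with 3 to 60 N. Pads are 15 mm wide; open, the fingers measure 128 mm over their backs; the gripper's body (75 mm by 188 mm) begins 65 mm behind the grasp point.
Start: joints at [-1.398, 0.259, 1.535, -0, 1.348, -0.203], TCP at [0.202, -0.512, 0.219] pointing down, gripper open.
Joint ranges: [-3.14, 3.14], [-0.91, 2.08], [0.19, 2.58], [-1.22, 4.36], [0.22, 2.71], [-3.12, 3.12]. Speed limits (rad/s): [2.57, 2.57, 3.14, 3.14, 3.14, 3.14].

INTERFACE

Orientations are given as a unit quaternion [w, x, y, z].
In Python, from bench import get_obs, grab_frame, calibration, job_done, hold_point_z gives the robot as it stands. The module is installed in compiled form; this text tells all that it offers.
- The arm moves only by the tool send_rows, never from a script. Its argument "targets" is a list of rows, each a list of 7 numbers: the shift along the tool's x, y, z in cm, then the turn, a rotation vector about the tool's x, y, z in degrees, then the finger opening in cm, from 0 to 9.3. In form: [[x, y, z, wx, wy, wz, gripper], ...]. A call has exactly 5 rows; each row is the pose to reach, as a shift and turn from the pose commanded when the call began, along the tool's axes at that moment; what a row does not reach only later rows make up. A row lasts 1/8 s, in which the tool goes at most 62.5 mm and 10.7 degrees, less where a joint would pass 70% of its speed; a pose out of reach is approached as far as the arm can. A call with a gripper value outside its range is refused whole. The fingers move at their own pace and stop on an object; "newtons" is the grip in N (left out, the last holds). Time passes only in rows, so rows that repeat a pose let the fingers close, or fill a call up. It gives the time, the measured TCP pose, the force, the opening and the grip force at its end, in the units of the state.
- get_obs(): the state, without advancing time (a new reading comes with each control period).
- grab_frame(name): name is "scene" or "top" or "wrist"; returns the picture (480x640x3 uint8, red, green, blue); there is no depth.
- calibration(name): a dict with "fovy" (degrees; the focal length in pixels is half the picture's height over the tangent of half this angle, whatever the lens; pixels are square), "cx", "cy" (the principal point, pixels), "k1" (the pictures are not rectified: a ray, as slopes to the right and down, at radius r is drawn at 1 + k1 r^2 times it, then the intrinsics apply), "view" (4x4, takes a point from world to camera coordinates); the wrist camera has in their place "tool_from_camera" (4x4, takes a point from camera to tool coordinates, whose origin is the TCP and whose axes are the flange's). Camera axes: x right, y down, z forward; pixel columns grow to the right and rows downward; lengths in m; the calibration is good to about 2 mm. A picture is of the moment at which its call begins: read the wrist's pose just before it. calibration takes no time and is no camera call.
- job_done(): hands the job in; it is judged then, once.
The state is a dict: "time": time; "qpos": joint angles; "qvel": joint speeds; "tau": joint torques, N m; "position": TCP position; "orientation": TCP orientation; "ft_force": force on the tool from outside, world axes, zero at the start; "ft_torque": the same for the moment, N m; "width": finger opening in m; "gripper_force": force on a finger pad.
Only numpy, scipy, OpenCV 4.12 (cv2) and the standard library are available. Lean on these libraries where they do the work, as an engineer would, in place of code of your own. Each camera call takes 0.05 s, during which the arm holds its last target. There are 200 camera calls.

## Working session

There is one attempt and no reset: what is moved stays moved. The work goes in short steps, Python scripts to look and compute and a tool call to move; the robot and the scene stay as the last step left them, time stands still between calls to the robot, and variables do not carry over. Pictures are saved under pics/ and viewed, at most 10 in all, crops included, and the job is handed in when it is done.

Besides the shell and the picture viewer there is one more tool, called after "Request:" in YAML: its name, and indented under it one key for each argument. send_rows: Moves the arm, as the interface text tells. Its arguments: {"type":"object","properties":{"targets":{"type":"array","items":{"type":"array","items":{"type":"number"}}},"newtons":{"type":"number"}},"required":["targets"]}

```bash
mkdir -p pics; cat > h.py <<'E'
import numpy as np, cv2
from bench import *
def K(c):
    f=240/np.tan(np.radians(c["fovy"])/2); return f
def cam(name,obs=None):
    c=calibration(name)
    if "view" in c: T=np.linalg.inv(np.array(c["view"]))
    else:
        from scipy.spatial.transform import Rotation as R
        o=obs; q=o["orientation"]; M=np.eye(4); M[:3,:3]=R.from_quat([q[1],q[2],q[3],q[0]]).as_matrix(); M[:3,3]=o["position"]
        T=M@np.array(c["tool_from_camera"])
    return c,T
def ray(name,u,v,obs=None):
    c,T=cam(name,obs); f=K(c)
    d=np.array([(u-c["cx"])/f,(v-c["cy"])/f]); s=d.copy()
    for _ in range(20): s=d/(1+c["k1"]*(s@s))
    return T[:3,3], T[:3,:3]@np.array([s[0],s[1],1])
def onplane(name,u,v,z,obs=None):
    o,d=ray(name,u,v,obs); return o+d*(z-o[2])/d[2]
def proj(name,p,obs=None):
    c,T=cam(name,obs); q=np.linalg.inv(T)@np.append(p,1); s=q[:2]/q[2]; s=s*(1+c["k1"]*(s@s)); return s*K(c)+[c["cx"],c["cy"]]
def save(name,fn):
    im=grab_frame(name); cv2.imwrite("pics/"+fn,cv2.cvtColor(im,cv2.COLOR_RGB2BGR)); return im
E
python3 - <<'E'
from h import *
o=get_obs(); print(o); print(hold_point_z if not callable(hold_point_z) else hold_point_z())
for n in("scene","top","wrist"): print(n,calibration(n))
save("top","top0.png"); save("scene","scene0.png")
E
```

```text
{'time': 0.0, 'qpos': array([-1.39779735e+00,  2.59325815e-01,  1.53611841e+00, -2.24276875e-05,
        1.34799261e+00, -2.02783695e-01]), 'qvel': array([-0.00086939, -0.00031611,  0.00128419,  0.00096032,  0.00104261,
        0.00104178]), 'tau': array([ 3.37991951e-03, -4.37299562e+01, -2.84001607e+01,  7.23415031e-02,
        4.14365670e-02, -1.30954700e-04]), 'position': array([ 0.20177337, -0.51104262,  0.21781279]), 'orientation': array([-9.22146717e-04,  9.82399409e-01,  1.86790125e-01,  2.79837471e-06]), 'ft_force': array([ 0.01039331,  0.06900784, -0.97908407]), 'ft_torque': array([-0.00019571, -0.0428725 , -0.00127853]), 'gripper_force': 0.0, 'width': 0.0927119330153554}
0.0188
scene {'fovy': 53.19573380808212, 'cx': 321.66332973618546, 'cy': 249.00160235599796, 'k1': -0.032083035870087255, 'view': array([[ 8.95778317e-01,  4.44500759e-01, -5.30326533e-04,
        -4.77201927e-01],
       [ 3.20184374e-01, -6.46076886e-01, -6.92868403e-01,
        -9.74128281e-02],
       [-3.08323163e-01,  6.20486689e-01, -7.21063864e-01,
         1.12796598e+00],
       [ 0.00000000e+00,
[... 204 characters left out ...]
-0.99976989, -0.01879437,  0.02092476],
       [-0.9934369 , -0.00813126, -0.11409213,  0.53058344],
       [ 0.11391305,  0.01985091, -0.99329238,  1.23758932],
       [ 0.        ,  0.        ,  0.        ,  1.        ]])}
wrist {'fovy': 71.50162665841387, 'cx': 315.4006061012579, 'cy': 238.50488171614256, 'k1': -0.009876116278456918, 'tool_from_camera': array([[-1.62011543e-04, -9.67026103e-01, -2.54677225e-01,
         7.11094518e-02],
       [ 9.99999982e-01, -1.81843947e-04,  5.43287821e-05,
         4.30054222e-04],
       [-9.88488623e-05, -2.54677212e-01,  9.67026116e-01,
        -1.66079219e-01],
       [ 0.00000000e+00,  0.00000000e+00,  0.00000000e+00,
         1.00000000e+00]])}
```

View pics/top0.png

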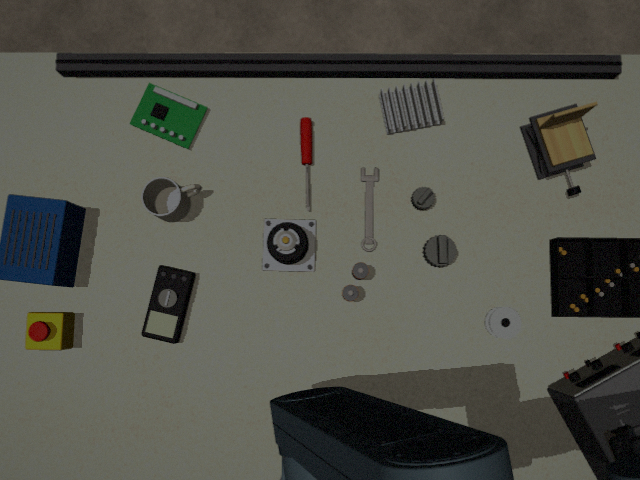

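View pics/scene0.png

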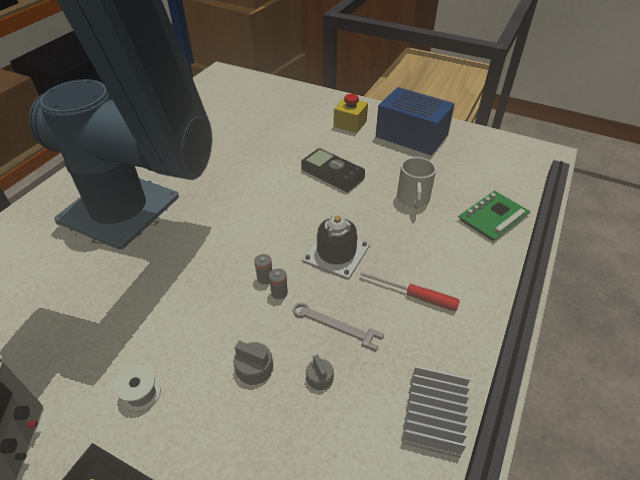

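The top view shows the large cap at about (440,251), with its bar running nearly up and down in the image. The small cap is at (423,198) and the pod neck at (288,242). Next I'll crop in on both.

```bash
python3 - <<'E'
from h import *
im=cv2.imread("pics/top0.png")
a=cv2.resize(im[216:286,400:480],(400,350),interpolation=cv2.INTER_CUBIC)
b=cv2.resize(im[207:277,250:330],(400,350),interpolation=cv2.INTER_CUBIC)
cv2.imwrite("pics/crop0.png",cv2.convertScaleAbs(np.hstack([a,b]),alpha=1.5,beta=20))
for n,u,v,z in(("cap",440,251,.061),("capbase",440,251,.035),("neck",288,240,.104),("flange",288.5,245,.0)): print(n,onplane("top",u,v,z))
p=onplane("top",440,251,.061); print(proj("scene",p), proj("scene",onplane("top",288,240,.104)))
E
```

```text
cap [ 0.50582812 -0.21077671  0.061     ]
capbase [ 0.50836465 -0.2152491   0.035     ]
neck [0.5205866  0.09059139 0.104     ]
flange [0.52178499 0.09724201 0.        ]
[250.97043222 344.08204387] [336.48527536 218.0269343 ]
```

View pics/crop0.png

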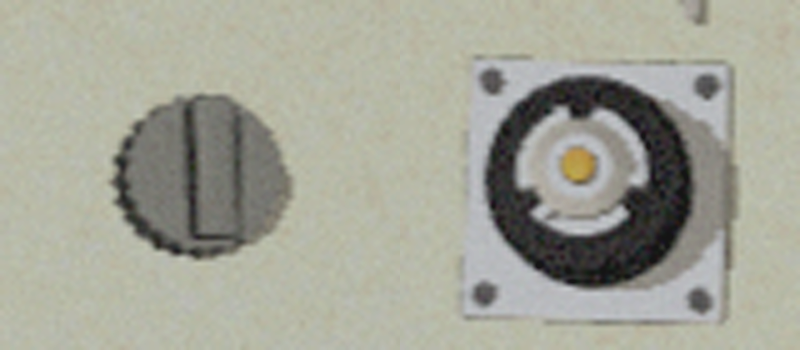

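The bar's top centre is near (443.2,249.4) with yaw about +3°. The brass contact is near (285.8,240), and three dark gaps show in the thread ring. I'll move above the cap for a wrist view.

Request:
send_rows:
  targets:
    - [5,-2,0,0,0,4,9.3]
    - [10.5,-4.5,0,0,0,8,9.3]
    - [16,-7,0,0,0,12,9.3]
    - [21.5,-9.2,0,0,0,16,9.3]
    - [27,-11.5,0,0,0,18.5,9.3]

```text
time: 0.72
position: [0.4118, -0.304, 0.2184]
orientation: [-0.0, 1.0, 0.025, -0.0]
ft_force: [-0.7, -0.7, 0.8]
width: 0.093
gripper_force: 0.0
```

```bash
python3 - <<'E'
from h import *
p=onplane("top",443.2,249.4,.061);n=onplane("top",285.8,240,.104);print(p,n,proj("scene",p),proj("scene",n))
a=onplane("top",438,235.6,.061);b=onplane("top",439.2,263.4,.061);print(np.degrees(np.arctan2(*(a-b)[[1,0]])))
o=get_obs();print(o["position"],o["orientation"],o["qpos"])
E
```

```text
[ 0.50909663 -0.21719522  0.061     ] [0.52055152 0.0948692  0.104     ] [250.57811992 347.80594569] [337.38555135 216.71629968]
1.8169737018899634
[ 0.41184218 -0.30396802  0.21844163] [-9.66073258e-05  9.99676969e-01  2.54154183e-02 -6.46987575e-05] [-8.54027238e-01  1.90175739e-01  1.62426538e+00  2.42174611e-05
  1.32738288e+00  6.65926939e-01]
```

Request:
send_rows:
  targets:
    - [4,-3.3,0,0,0,0,9.3]
    - [8,-6.6,0,0,0,0,9.3]
    - [10,-8.3,0,0,0,0,6]
    - [10,-8.3,0,0,0,0,5]
    - [10,-8.3,0,0,0,0,5]

```text
time: 1.35
position: [0.5056, -0.2177, 0.2183]
orientation: [-0.0, 1.0, 0.027, -0.001]
ft_force: [0.3, -0.5, 1.2]
width: 0.0676
gripper_force: 0.0
```

```bash
python3 - <<'E'
from h import *
o=get_obs();print(o["position"],o["orientation"],o["qvel"].max())
save("wrist","w1.png")
print(proj("wrist",[.509,-.217,.061],o),calibration("wrist")["cx"])
E
```

```text
[ 0.50564351 -0.21769329  0.21829464] [-4.97646109e-05  9.99648428e-01  2.65089327e-02 -5.42558711e-04] 0.004119342175766102
[314.71073849 221.40193178] 315.4006061012579
```

View pics/w1.png

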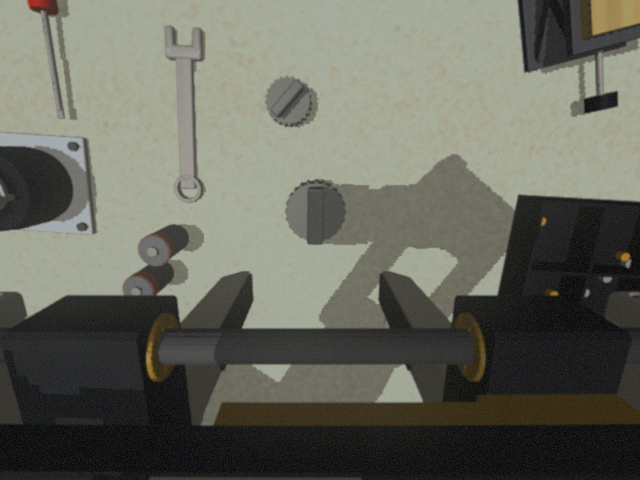

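The wrist view shows the large cap around (316,210), with its bar spanning about (307–325, 187–244). I'll measure it numerically.

```bash
python3 - <<'E'
from h import *
im=cv2.imread("pics/w1.png"); o=get_obs()
g=cv2.GaussianBlur(cv2.cvtColor(im,cv2.COLOR_BGR2GRAY),(3,3),0)
print(g[216,280:350:2]); print(g[180:252:2,316])
for t in (62,68,74,80):
  m=(g[175:255,275:350]<t).astype(np.uint8)
  m=cv2.morphologyEx(m,cv2.MORPH_OPEN,np.ones((5,5)))
  cs,_=cv2.findContours(m,cv2.RETR_EXTERNAL,cv2.CHAIN_APPROX_NONE)
  if not cs: continue
  c=max(cs,key=cv2.contourArea); print(t,cv2.minAreaRect(c),cv2.boundingRect(c))
print(onplane("wrist",316,216,.061,o),onplane("wrist",316,210,.035,o), [proj("top",onplane("wrist",316,216,.061,o))])
E
```

```text
[164 164 164 139 115 116 115 115 114 114 114 114 114 104  77  77  80  77
  79  79  77  71  75  79  79  79  78  77  77  77  78  78  95 114 113]
[ 84  95 112  88  64  84  81  78  78  78  79  79  79  79  78  78  80  79
  79  78  76  78  79  78  78  79  78  79  77  78  78  77 114 167 167 168]
80 ((50.5, 40.5), (53.0, 35.0), 90.0) (33, 14, 36, 54)
[ 0.51436753 -0.21840026  0.061     ] [ 0.51580708 -0.21836673  0.035     ] [array([443.77239027, 246.78321709])]
```

Request:
send_rows:
  targets:
    - [0.3,0.1,4,0,0,0,5]
    - [0.7,0.1,8,0,0,0,5]
    - [0.7,0.1,10.8,0,0,0,5]
    - [0.7,0.1,10.8,0,0,0,5]
    - [0.7,0.1,10.8,0,0,0,5]

```text
time: 2.02
position: [0.5136, -0.2191, 0.1119]
orientation: [0.001, 1.0, 0.026, 0.001]
ft_force: [0.2, -0.4, 1.1]
width: 0.0499
gripper_force: 0.0
```

```bash
python3 - <<'E'
from h import *
o=get_obs();print(o["position"],o["orientation"],o["width"])
im=save("wrist","w2f.png")
im=cv2.imread("pics/w2f.png"); a=im[80:380,140:490]; b=cv2.imread("pics/scene0.png")[320:400,220:300]
cv2.imwrite("pics/w2.png",np.hstack([cv2.convertScaleAbs(a,alpha=1.5),cv2.resize(b,(300,300),interpolation=cv2.INTER_CUBIC)]))
for x in(.509,.512,.515): print(x,[proj("wrist",[x+s,-.218+.001*np.sign(s),.061],o).round(1) for s in(-.028,0,.028)],[proj("scene",[x+s,-.218+.001*np.sign(s),.061]).round(1) for s in(-.028,0,.028)])
E
```

```text
[ 0.51357819 -0.21914146  0.11185689] [5.06336087e-04 9.99665750e-01 2.58403686e-02 6.37422014e-04] 0.049868294627173154
0.509 [array([312.5, 302.2]), array([313. , 264.8]), array([313.6, 224.9])] [array([235.7, 342.2]), array([250.3, 348.2]), array([265.1, 354.3])]
0.512 [array([312.7, 298.3]), array([313.2, 260.6]), array([313.8, 220.5])] [array([237.2, 342.9]), array([251.8, 348.9]), array([266.7, 355. ])]
0.515 [array([312.9, 294.4]), array([313.5, 256.5]), array([314.1, 216.1])] [array([238.8, 343.5]), array([253.4, 349.6]), array([268.3, 355.7])]
```

View pics/w2.png

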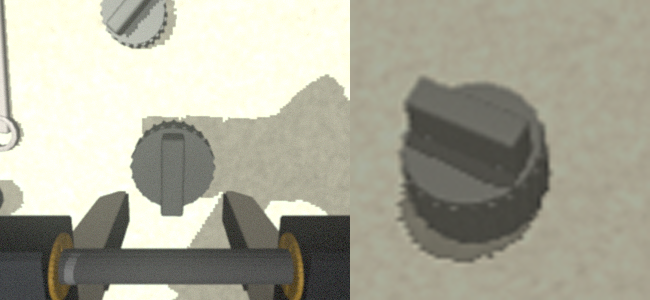

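The wrist puts the bar centre at x≈0.514, the scene view at 0.512 and the top view at 0.509. To remove the wrist camera's bias, I'll view the neck at two yaws 90° apart before grasping.

Request:
send_rows:
  targets:
    - [0,0,-6,0,0,0,5]
    - [0.4,-5,-10.8,0,0,0,5]
    - [1,-11,-10.8,0,0,0,5]
    - [1.5,-17,-10.8,0,0,0,5]
    - [2,-23,-10.8,0,0,0,5]

```text
time: 2.7
position: [0.5218, 0.0143, 0.221]
orientation: [0.0, 1.0, 0.026, 0.002]
ft_force: [0.3, 0.6, 0.2]
width: 0.0499
gripper_force: 0.0
```

Request:
send_rows:
  targets:
    - [0.3,-5,0,0,0,0,9]
    - [0.3,-8.2,0,0,0,0,9]
    - [0.3,-8.2,0,0,0,0,9.3]
    - [0.3,-8.2,0,0,0,0,9.3]
    - [0.3,-8.2,0,0,0,0,9.3]

```text
time: 3.32
position: [0.5201, 0.0935, 0.2191]
orientation: [0.0, 1.0, 0.026, 0.0]
ft_force: [0.3, -0.3, -0.2]
width: 0.0918
gripper_force: 0.0
```

```bash
python3 - <<'E'
from h import *
import json
o=get_obs();print(o["position"],o["orientation"],o["qpos"])
json.dump({k:np.array(o[k]).tolist() for k in("position","orientation")},open("n0.json","w"))
save("wrist","n0.png"); print(proj("wrist",[.5206,.0949,.104],o))
E
```

```text
[0.52014903 0.0934981  0.21909785] [1.99805583e-04 9.99671048e-01 2.56438682e-02 3.85575646e-04] [-3.31185654e-02  2.19121822e-01  1.58580979e+00 -3.63618775e-04
  1.33586776e+00  1.48646890e+00]
[313.54069394 234.87154433]
```

Request:
send_rows:
  targets:
    - [0,0,0,0,0,-10,9.3]
    - [0,0,0,0,0,-20,9.3]
    - [0,0,0,0,0,-30,9.3]
    - [0,0,0,0,0,-40,9.3]
    - [0,0,0,0,0,-50,9.3]

```text
time: 4.0
position: [0.52, 0.0937, 0.2186]
orientation: [0.0, 0.894, 0.448, -0.0]
ft_force: [-0.5, -0.1, 0.4]
width: 0.0929
gripper_force: 0.0
```

Request:
send_rows:
  targets:
    - [0,0,0,0,0,-10,9.3]
    - [0,0,0,0,0,-20,9.3]
    - [0,0,0,0,0,-30,9.3]
    - [0,0,0,0,0,-40,9.3]
    - [0,0,0,0,0,-40,9.3]

```text
time: 4.62
position: [0.5199, 0.0939, 0.2186]
orientation: [-0.0, 0.689, 0.725, -0.0]
ft_force: [0.1, 0.1, 0.9]
width: 0.0929
gripper_force: 0.0
```

```bash
python3 - <<'E'
from h import *
import json
o=get_obs();print(o["time"],o["position"],o["orientation"],o["qpos"])
json.dump({k:np.array(o[k]).tolist() for k in("position","orientation")},open("n1.json","w"))
save("wrist","n1.png"); print(proj("wrist",[.5206,.0949,.104],o))
a,b=[cv2.imread(f"pics/n{i}.png")[140:320,220:420] for i in(0,1)]
cv2.imwrite("pics/nn.png",cv2.convertScaleAbs(cv2.resize(np.hstack([a,b]),None,fx=2,fy=2,interpolation=cv2.INTER_CUBIC),alpha=1.5))
E
```

```text
4.625 [0.51994473 0.09385648 0.21863535] [-1.19867354e-05  6.89243220e-01  7.24530039e-01 -8.38828514e-05] [-3.26117986e-02  2.19757542e-01  1.58614455e+00 -1.12397213e-04
  1.33582007e+00 -8.24939005e-02]
[315.28979346 233.18282675]
```

View pics/nn.png

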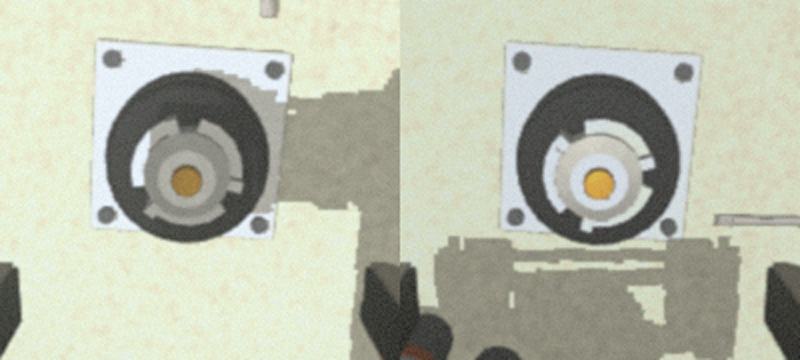

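Both views show the brass contact, at about (313,231) in the first and (319,232) in the second, with gaps visible around the ring. I'll take the brass centroids and a polar sample of the ring.

```bash
python3 - <<'E'
from h import *
import json
P=[];Rm=[]
for i in(0,1):
  o={k:np.array(v) for k,v in json.load(open(f"n{i}.json")).items()}
  im=cv2.imread(f"pics/n{i}.png"); h=cv2.cvtColor(im,cv2.COLOR_BGR2HSV)
  m=cv2.inRange(h,(10,100,60),(30,255,255)); m[:200]=0;m[260:]=0;m[:,:280]=0;m[:,350:]=0
  M=cv2.moments(m,True); u,v=M["m10"]/M["m00"],M["m01"]/M["m00"]
  p=onplane("wrist",u,v,.104,o); c,T=cam("wrist",o); R=(T@np.linalg.inv(np.array(c["tool_from_camera"])))[:2,:2]
  print(i,M["m00"],u,v,p); P.append(p[:2]-o["position"][:2]*0);Rm.append(R)
# p_i = N + R_i b
A=np.vstack([np.hstack([np.eye(2),R]) for R in Rm]); s=np.linalg.lstsq(A,np.hstack(P),rcond=None)[0]; print("N,b",s)
N=s[:2]
o={k:np.array(v) for k,v in json.load(open("n1.json")).items()}
im=cv2.cvtColor(cv2.imread("pics/n1.png"),cv2.COLOR_BGR2GRAY); off=Rm[1]@s[2:]
for a in range(0,360,6):
  r=[]
  for z in(.078,.083,.089):
    x,y=proj("wrist",[N[0]+off[0]+.0235*np.cos(np.radians(a)),N[1]+off[1]+.0235*np.sin(np.radians(a)),z],o); r.append(int(im[round(y),round(x)]))
  print(a,*r,end=" | ")
E
```

```text
0 161.0 312.80124223602485 230.37888198757764 [0.52357071 0.09506119 0.104     ]
1 165.0 319.1818181818182 231.57575757575756 [0.52389574 0.09649905 0.104     ]
N,b [5.23013301e-01 9.59428546e-02 5.11475515e-04 9.09085976e-04]
0 44 49 49 | 6 105 65 46 | 12 146 147 96 | 18 120 144 146 | 24 139 99 120 | 30 146 146 139 | 36 143 141 146 | 42 146 143 145 | 48 142 142 145 | 54 145 144 141 | 60 137 144 144 | 66 147 144 142 | 72 141 145 143 | 78 138 147 143 | 84 139 139 145 | 90 136 145 143 | 96 124 143 144 | 102 138 138 145 | 108 104 103 95 | 114 51 45 49 | 120 51 50 45 | 126 50 45 51 | 132 59 63 84 | 138 110 135 140 | 144 142 146 144 | 150 141 141 138 | 156 141 145 145 | 162 145 147 144 | 168 144 147 144 | 174 144 144 147 | 180 144 142 148 | 186 145 143 149 | 192 150 145 145 | 198 146 144 144 | 204 146 147 146 | 210 143 143 147 | 216 138 146 146 | 222 135 142 146 | 228 140 131 100 | 234 74 42 42 | 240 70 47 47 | 246 102 54 46 | 252 102 64 81 | 258 115 136 145 | 264 113 137 143 | 270 106 113 136 | 276 104 110 135 | 282 106 114 135 | 288 107 141 106 | 294 115 143 126 | 300 109 141 127 | 306 114 144 145 | 312 133 143 140 | 318 118 139 140 | 324 138 142 142 | 330 145 142 143 | 336 146 142 144 | 342 140 147 144 | 348 47 93 122 | 354 42 46 52 |
```

Request:
send_rows:
  targets:
    - [-5,-0.4,0,0,0,-10,9.3]
    - [-10.5,-0.8,0,0,0,-20,9.3]
    - [-16,-1.2,0,0,0,-30,7]
    - [-21.5,-1.6,0,0,0,-40,5]
    - [-27,-2,0,0,0,-50,5]

```text
time: 5.3
position: [0.5139, -0.177, 0.2188]
orientation: [0.0, 0.318, 0.948, 0.0]
ft_force: [1.0, 0.7, -0.1]
width: 0.0674
gripper_force: 0.0
```

```bash
cat >> h.py <<'E'
def go(x,y,z,yaw):
    "tool-frame shift (cm) and turn (deg) from measured pose"
    from scipy.spatial.transform import Rotation as R
    o=get_obs();q=o["orientation"];M=R.from_quat([q[1],q[2],q[3],q[0]])
    d=M.inv().apply(np.array([x,y,z])-o["position"])*100
    w=np.radians(yaw);T=R.from_matrix([[np.cos(w),np.sin(w),0],[np.sin(w),-np.cos(w),0],[0,0,-1]])
    X=M.as_matrix()[:,0]
    print("t",o["time"],"pos",o["position"].round(4),"yaw",np.degrees(np.arctan2(X[1],X[0])).round(2),"shift",d.round(2),"turn",np.degrees((M.inv()*T).as_rotvec()).round(1),"F",np.round(o["ft_force"],1),"T",np.round(o["ft_torque"],3),"w",round(o["width"],4))
E
python3 -c "
from h import *
go(.5135,-.2166,.2186,182)"
```

```text
t 5.3 pos [ 0.5139 -0.177   0.2188] yaw 142.94 shift [-2.35 -3.19  0.02] turn [  0.    0.  -39.1] F [ 1.   0.7 -0.1] T [ 0.033 -0.241  0.057] w 0.0674
```

Request:
send_rows:
  targets:
    - [-1.2,-1.6,0,0,0,-10,5]
    - [-2.35,-3.2,0,0,0,-20,5]
    - [-2.35,-3.2,4,0,0,-30,5]
    - [-2.35,-3.2,8,0,0,-39.1,5]
    - [-2.35,-3.2,12,0,0,-39.1,5]

```text
time: 5.92
position: [0.5135, -0.2152, 0.0977]
orientation: [0.0, -0.016, 1.0, -0.0]
ft_force: [0.2, -1.1, 0.1]
width: 0.0496
gripper_force: 0.0
```

```bash
python3 -c "
from h import *
go(.5135,-.2166,.038,182)"
```

```text
t 5.925 pos [ 0.5135 -0.2152  0.0977] yaw -178.22 shift [ 0.01 -0.14  5.97] turn [-0.   0.  -0.2] F [ 0.2 -1.1  0.1] T [ 0.064 -0.15   0.068] w 0.0496
```

Request:
send_rows:
  newtons: 20
  targets:
    - [0,-0.1,3,0,0,0,5]
    - [0,-0.1,5,0,0,0,5]
    - [0,-0.1,5.85,0,0,0,5]
    - [0,-0.1,5.85,0,0,0,5]
    - [0,-0.1,5.85,0,0,0,3]

```text
time: 6.55
position: [0.5143, -0.2161, 0.0411]
orientation: [0.001, -0.017, 1.0, -0.001]
ft_force: [0.2, 0.6, -1.0]
width: 0.0439
gripper_force: 0.0
```

Request:
send_rows:
  newtons: 20
  targets:
    - [0,0,0,0,0,0,2]
    - [0,0,0,0,0,0,1]
    - [0,0,0,0,0,0,1]
    - [0,0,0,0,0,0,1]
    - [0,0,0,0,0,0,1]

```text
time: 7.18
position: [0.5138, -0.2157, 0.0405]
orientation: [0.0, -0.017, 1.0, -0.0]
ft_force: [-0.6, 0.1, 3.8]
width: 0.0159
gripper_force: 20.0
```

```bash
python3 -c "
from h import *
go(.5135,-.2166,.2,182);print(get_obs()['gripper_force'])"
```

```text
t 7.175 pos [ 0.5138 -0.2157  0.0405] yaw -178.05 shift [  0.03  -0.09 -15.95] turn [-0.   0.  -0.1] F [-0.6  0.1  3.8] T [ 0.087 -0.059  0.03 ] w 0.0159
20.000624656677246
```

The grip closed at 15.9 mm, which matches the bar, but it is slightly shallow. I'll regrip 3 mm lower.

Request:
send_rows:
  newtons: 25
  targets:
    - [0,0,0,0,0,0,2.4]
    - [0,0,0.3,0,0,0,2.4]
    - [0,0,0.3,0,0,0,2.4]
    - [0,0,0.3,0,0,0,1]
    - [0,0,0.3,0,0,0,1]

```text
time: 7.8
position: [0.5136, -0.2155, 0.037]
orientation: [-0.0, -0.017, 1.0, 0.0]
ft_force: [-0.3, -0.2, -1.4]
width: 0.0157
gripper_force: 25.0
```

Request:
send_rows:
  newtons: 25
  targets:
    - [0,0,0.3,0,0,0,1]
    - [0,0,0,0,0,0,1]
    - [0,0,-5,0,0,0,1]
    - [0,0,-11,0,0,0,1]
    - [0,0,-16.3,0,0,0,1]

```text
time: 8.43
position: [0.5136, -0.2156, 0.202]
orientation: [0.0, -0.017, 1.0, -0.0]
ft_force: [0.5, -0.8, -0.7]
width: 0.016
gripper_force: 25.0
```

```bash
python3 -c "
from h import *
go(.523,.0959,.2,156);print(get_obs()['gripper_force'])"
```

```text
t 8.425 pos [ 0.5136 -0.2156  0.202 ] yaw -178.05 shift [-2.   31.1   0.19] turn [-0.   0.  25.9] F [ 0.5 -0.8 -0.7] T [ 0.017 -0.202 -0.014] w 0.016
24.999524652957916
```

Request:
send_rows:
  targets:
    - [-0.3,5,0,0,0,5,1]
    - [-0.7,11,0,0,0,10,1]
    - [-1.1,17,0,0,0,15,1]
    - [-1.5,23,0,0,0,20,1]
    - [-1.9,29,0,0,0,25.9,1]

```text
time: 9.05
position: [0.5225, 0.0768, 0.2]
orientation: [0.0, 0.209, 0.978, 0.0]
ft_force: [1.3, -0.0, -0.7]
width: 0.0157
gripper_force: 25.0
```

```bash
python3 -c "
from h import *
go(.523,.0959,.16,156)
a=save('scene','s1.png');
o=get_obs();w=save('wrist','w3.png')
cv2.imwrite('pics/s1c.png',np.hstack([cv2.resize(a[130:290,240:430],None,fx=2,fy=2)[:,:,::-1],cv2.resize(w[100:420,120:540],None,fx=1,fy=1)[:,:,::-1]]))"
```

```text
t 9.05 pos [0.5225 0.0768 0.2   ] yaw 155.85 shift [0.74 1.77 4.  ] turn [ 0.   0.  -0.2] F [ 1.3 -0.  -0.7] T [ 0.038 -0.223 -0.   ] w 0.0157
```

View pics/s1c.png

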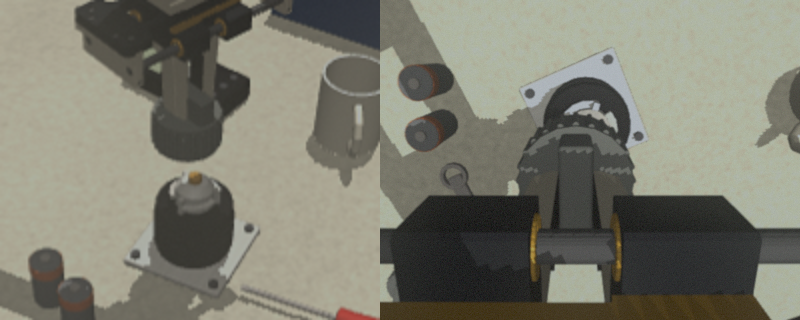

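The cap hangs level in the gripper above and beside the neck. I'll move over the neck and stop above the contact.

Request:
send_rows:
  targets:
    - [0.74,1.77,0,0,0,0,1]
    - [0.74,1.77,2,0,0,0,1]
    - [0.74,1.77,4,0,0,0,1]
    - [0.74,1.77,5,0,0,0,1]
    - [0.74,1.77,5,0,0,0,1]

```text
time: 9.78
position: [0.5229, 0.0935, 0.1495]
orientation: [-0.001, 0.208, 0.978, -0.0]
ft_force: [-0.8, -0.8, -0.7]
width: 0.0159
gripper_force: 25.0
```

```bash
python3 -c "
from h import *
for i in range(3): go(.523,.0959,.121,156)"
```

```text
t 9.775 pos [0.5229 0.0935 0.1495] yaw 155.99 shift [0.08 0.22 2.85] turn [-0.  -0.1 -0. ] F [-0.8 -0.8 -0.7] T [-0.004 -0.15  -0.008] w 0.0159
t 9.775 pos [0.5229 0.0935 0.1495] yaw 155.99 shift [0.08 0.22 2.85] turn [-0.  -0.1 -0. ] F [-0.8 -0.8 -0.7] T [-0.004 -0.15  -0.008] w 0.0159
t 9.775 pos [0.5229 0.0935 0.1495] yaw 155.99 shift [0.08 0.22 2.85] turn [-0.  -0.1 -0. ] F [-0.8 -0.8 -0.7] T [-0.004 -0.15  -0.008] w 0.0159
```

Request:
send_rows:
  targets:
    - [0.08,0.22,0,0,0,0,1]
    - [0.08,0.22,0.8,0,0,0,1]
    - [0.08,0.22,1.6,0,0,0,1]
    - [0.08,0.22,2.1,0,0,0,1]
    - [0.08,0.22,2.1,0,0,0,1]

```text
time: 10.4
position: [0.5229, 0.0964, 0.1285]
orientation: [-0.001, 0.208, 0.978, -0.0]
ft_force: [-0.5, 0.3, -1.1]
width: 0.016
gripper_force: 25.0
```

```bash
python3 -c "
from h import *
go(.523,.0959,.121,156)"
```

```text
t 10.4 pos [0.5229 0.0964 0.1285] yaw 156.05 shift [-0.03 -0.04  0.75] turn [-0.  -0.1  0. ] F [-0.5  0.3 -1.1] T [ 0.047 -0.181 -0.019] w 0.016
```

Request:
send_rows:
  targets:
    - [0,0,0.2,0,0,0,1]
    - [0,0,0.4,0,0,0,1]
    - [0,0,0.5,0,0,0,1]
    - [0,0,0.6,0,0,0,1]
    - [0,0,0.6,0,0,0,1]

```text
time: 11.02
position: [0.5234, 0.0964, 0.1232]
orientation: [0.0, 0.208, 0.978, 0.0]
ft_force: [0.2, 0.1, -1.5]
width: 0.016
gripper_force: 25.0
```

```bash
python3 -c "
from h import *
go(.523,.0959,.121,156)"
```

```text
t 11.025 pos [0.5234 0.0964 0.1232] yaw 156.05 shift [ 0.02 -0.06  0.22] turn [0. 0. 0.] F [ 0.2  0.1 -1.5] T [ 0.01  -0.253 -0.033] w 0.016
```

Request:
send_rows:
  targets:
    - [0,0,0.1,0,0,0,1]
    - [0,0,0.2,0,0,0,1]
    - [0,0,0.3,0,0,0,1]
    - [0,0,0.3,0,0,0,1]
    - [0,0,0.3,0,0,0,1]

```text
time: 11.65
position: [0.5235, 0.0964, 0.1205]
orientation: [0.0, 0.207, 0.978, 0.0]
ft_force: [-1.4, -0.4, 4.7]
width: 0.0162
gripper_force: 25.0
```

```bash
python3 -c "
from h import *
go(.523,.0959,.121,156)"
```

```text
t 11.65 pos [0.5235 0.0964 0.1205] yaw 156.05 shift [ 0.02 -0.06 -0.05] turn [0.  0.  0.1] F [-1.4 -0.4  4.7] T [-0.037  0.045  0.018] w 0.0162
```

Contact at about height 13.5 mm with ~6 N. This is near the top of a ridge, so the gap should be close. I'll start turning counter-clockwise.

Request:
send_rows:
  targets:
    - [0,0,0,0,0,-4,1]
    - [0,0,0,0,0,-8,1]
    - [0,0,0,0,0,-12,1]
    - [0,0,0,0,0,-16,1]
    - [0,0,0,0,0,-16,1]

```text
time: 12.28
position: [0.5239, 0.0964, 0.1206]
orientation: [0.001, 0.07, 0.998, 0.0]
ft_force: [-0.7, 0.2, 5.0]
width: 0.0154
gripper_force: 25.0
```

```bash
python3 -c "
from h import *
go(.523,.0959,.121,156)"
```

```text
t 12.275 pos [0.5239 0.0964 0.1206] yaw 172.01 shift [ 0.08 -0.06 -0.04] turn [ 0.   0.1 16. ] F [-0.7  0.2  5. ] T [ 0.034 -0.15   0.045] w 0.0154
```

Request:
send_rows:
  targets:
    - [0,0,0,0,0,-2,1]
    - [0,0,0,0,0,-4,1]
    - [0,0,0,0,0,-6,1]
    - [0,0,0,0,0,-8,1]
    - [0,0,0,0,0,-8,1]

```text
time: 12.9
position: [0.5233, 0.0963, 0.1198]
orientation: [-0.0, -0.001, 1.0, -0.0]
ft_force: [-0.8, 1.2, 0.8]
width: 0.0158
gripper_force: 25.0
```

```bash
python3 -c "
from h import *
go(.523,.0959,.121,156)"
```

```text
t 12.9 pos [0.5233 0.0963 0.1198] yaw -179.93 shift [ 0.03 -0.04 -0.12] turn [-0.  -0.  24.1] F [-0.8  1.2  0.8] T [ 0.088 -0.175 -0.027] w 0.0158
```

The vertical force fell off, so the lugs are likely over the gap. I'll lower gently.

Request:
send_rows:
  targets:
    - [0,0,0.1,0,0,0,1]
    - [0,0,0.2,0,0,0,1]
    - [0,0,0.2,0,0,0,1]
    - [0,0,0.2,0,0,0,1]
    - [0,0,0.2,0,0,0,1]

```text
time: 13.52
position: [0.5235, 0.0962, 0.1181]
orientation: [0.0, -0.0, 1.0, -0.0]
ft_force: [2.0, -2.4, -1.8]
width: 0.0158
gripper_force: 25.0
```

```bash
python3 -c "
from h import *
go(.523,.0959,.111,156)"
```

```text
t 13.525 pos [0.5235 0.0962 0.1181] yaw -179.95 shift [ 0.05 -0.03  0.71] turn [-0.  0. 24.] F [ 2.  -2.4 -1.8] T [-0.414 -0.648  0.023] w 0.0158
```

Request:
send_rows:
  targets:
    - [0,0,0.15,0,0,0,1]
    - [0,0,0.3,0,0,0,1]
    - [0.0,0,0.4,0,0,0,1]
    - [0,0,0.4,0,0,0,1]
    - [0,0,0.4,0,0,0,1]

```text
time: 14.15
position: [0.5235, 0.0964, 0.1141]
orientation: [0.0, -0.0, 1.0, -0.0]
ft_force: [2.8, -3.0, -1.3]
width: 0.0159
gripper_force: 25.0
```

```bash
python3 -c "
from h import *
go(.523,.0959,.111,156)"
```

```text
t 14.15 pos [0.5235 0.0964 0.1141] yaw -179.95 shift [ 0.05 -0.05  0.31] turn [ 0.  0. 24.] F [ 2.8 -3.  -1.3] T [-0.483 -0.79   0.064] w 0.0159
```

Request:
send_rows:
  targets:
    - [-0.05,-0.05,0.1,0,0,0,1]
    - [-0.05,-0.05,0.2,0,0,0,1]
    - [-0.05,-0.05,0.25,0,0,0,1]
    - [-0.05,-0.05,0.3,0,0,0,1]
    - [-0.05,-0.05,0.3,0,0,0,1]

```text
time: 14.78
position: [0.5234, 0.0961, 0.111]
orientation: [-0.0, -0.0, 1.0, 0.0]
ft_force: [0.4, -0.4, -0.9]
width: 0.0156
gripper_force: 25.0
```

```bash
python3 -c "
from h import *
go(.523,.0959,.111,156)"
```

```text
t 14.775 pos [0.5234 0.0961 0.111 ] yaw -179.95 shift [ 0.04 -0.02 -0.  ] turn [ 0.  -0.1 24.1] F [ 0.4 -0.4 -0.9] T [ 0.081 -0.159  0.036] w 0.0156
```

Request:
send_rows:
  targets:
    - [0,0,0.05,0,0,0,1]
    - [0,0,0.1,0,0,0,1]
    - [0,0,0.1,0,0,0,1]
    - [0,0,0.1,0,0,0,1]
    - [0,0,0.1,0,0,0,1]

```text
time: 15.4
position: [0.5238, 0.0959, 0.1102]
orientation: [-0.0, -0.0, 1.0, 0.0]
ft_force: [-1.5, 0.5, 2.5]
width: 0.0158
gripper_force: 25.0
```

```bash
python3 -c "
from h import *
go(.523,.0959,.111,156)"
```

```text
t 15.4 pos [0.5238 0.0959 0.1102] yaw -179.95 shift [ 0.08 -0.   -0.08] turn [ 0. -0. 24.] F [-1.5  0.5  2.5] T [ 0.162  0.158 -0.012] w 0.0158
```

The spring contact is felt at height ≈3.3 mm. Next I'll screw clockwise, following down.

Request:
send_rows:
  targets:
    - [0,0,0.0,0,0,4,1]
    - [0,0,0.02,0,0,8,1]
    - [0,0,0.03,0,0,12,1]
    - [0,0,0.04,0,0,16,1]
    - [0,0,0.05,0,0,20,1]

```text
time: 16.02
position: [0.5247, 0.0957, 0.11]
orientation: [0.001, 0.174, 0.985, -0.0]
ft_force: [-0.9, -0.6, 2.2]
width: 0.016
gripper_force: 25.0
```

```bash
python3 -c "
from h import *
go(.523,.0959,.111,156)"
```

```text
t 16.025 pos [0.5247 0.0957 0.11  ] yaw 159.92 shift [ 0.17 -0.04 -0.1 ] turn [0.  0.1 3.9] F [-0.9 -0.6  2.2] T [ 0.008 -0.105 -0.004] w 0.016
```

Turning freely, and the lugs are under the ridge. Continuing.

Request:
send_rows:
  targets:
    - [0,0,0.01,0,0,5,1]
    - [0,0,0.02,0,0,10,1]
    - [0,0,0.04,0,0,15,1]
    - [0,0,0.05,0,0,20,1]
    - [0,0,0.06,0,0,24,1]

```text
time: 16.65
position: [0.5248, 0.0956, 0.1095]
orientation: [0.001, 0.375, 0.927, 0.0]
ft_force: [0.2, 0.0, 2.5]
width: 0.0159
gripper_force: 25.0
```

```bash
python3 -c "
from h import *
go(.523,.0959,.111,156)"
```

```text
t 16.65 pos [0.5248 0.0956 0.1095] yaw 135.9 shift [ 0.15 -0.11 -0.15] turn [  0.    0.1 -20.1] F [0.2 0.  2.5] T [-0.049 -0.122  0.023] w 0.0159
```

Request:
send_rows:
  targets:
    - [0,0,0.02,0,0,5,1]
    - [0,0,0.03,0,0,10,1]
    - [0,0,0.05,0,0,15,1]
    - [0,0,0.06,0,0,20,1]
    - [0,0,0.07,0,0,24,1]

```text
time: 17.27
position: [0.5249, 0.0956, 0.109]
orientation: [0.001, 0.56, 0.829, 0.0]
ft_force: [0.0, -0.3, 3.6]
width: 0.0157
gripper_force: 25.0
```

```bash
python3 -c "
from h import *
go(.523,.0959,.111,156)"
```

```text
t 17.275 pos [0.5249 0.0956 0.109 ] yaw 111.91 shift [ 0.1  -0.17 -0.2 ] turn [  0.1   0.1 -44.1] F [ 0.  -0.3  3.6] T [-0.105 -0.128 -0.003] w 0.0157
```

Request:
send_rows:
  targets:
    - [0,0,0.01,0,0,3,1]
    - [0,0,0.02,0,0,6,1]
    - [0,0,0.03,0,0,9,1]
    - [0,0,0.04,0,0,12,1]
    - [0,0,0.04,0,0,13,1]

```text
time: 17.9
position: [0.5247, 0.0953, 0.1085]
orientation: [0.001, 0.649, 0.761, 0.0]
ft_force: [-0.6, -2.9, 4.6]
width: 0.016
gripper_force: 25.0
```

```bash
python3 -c "
from h import *
go(.523,.0959,.111,156)"
```

```text
t 17.9 pos [0.5247 0.0953 0.1085] yaw 99.04 shift [ 0.09 -0.16 -0.25] turn [  0.    0.1 -57. ] F [-0.6 -2.9  4.6] T [-0.608  0.043  0.096] w 0.016
```

Request:
send_rows:
  targets:
    - [0,0,0,0,0,1,1]
    - [0,0,0,0,0,2,1]
    - [0,0,0.01,0,0,2.5,1]
    - [0,0,0.01,0,0,3,1]
    - [0,0,0.01,0,0,3,1]

```text
time: 18.52
position: [0.5242, 0.0948, 0.1084]
orientation: [0.001, 0.668, 0.744, -0.001]
ft_force: [-0.5, -4.6, 7.7]
width: 0.016
gripper_force: 25.0
```

```bash
python3 -c "
from h import *
go(.523,.0959,.111,156)"
```

```text
t 18.525 pos [0.5242 0.0948 0.1084] yaw 96.1 shift [ 0.13 -0.11 -0.26] turn [ -0.    0.1 -59.9] F [-0.5 -4.6  7.7] T [-1.11   0.333  0.149] w 0.016
```

Request:
send_rows:
  targets:
    - [-0.05,0,0,0,0,0,1]
    - [-0.05,0,0,0,0,1,1]
    - [-0.06,0,0,0,0,2,1]
    - [-0.06,0,0,0,0,2.5,1]
    - [-0.06,0,0,0,0,2.5,1]

```text
time: 19.15
position: [0.5241, 0.0946, 0.1084]
orientation: [0.001, 0.684, 0.729, -0.0]
ft_force: [-2.0, -3.9, 7.5]
width: 0.0163
gripper_force: 25.5
```

```bash
python3 -c "
from h import *
go(.523,.0959,.111,156)"
```

```text
t 19.15 pos [0.5241 0.0946 0.1084] yaw 93.64 shift [ 0.14 -0.11 -0.26] turn [ -0.    0.1 -62.4] F [-2.  -3.9  7.5] T [-0.741  0.366  0.486] w 0.0163
```

The firm stop is met: torque 0.49 N·m after about 86° clockwise, at height ≈1.4 mm. I'll ease off a touch, then release and lift.

Request:
send_rows:
  targets:
    - [0,0,0,0,0,-1,1]
    - [0,0,0,0,0,-1.3,1]
    - [0,0,0,0,0,-1.3,1]
    - [0,0,0,0,0,-1.3,1]
    - [0,0,0,0,0,-1.3,1]

```text
time: 19.77
position: [0.5241, 0.0945, 0.1084]
orientation: [0.001, 0.676, 0.737, -0.0]
ft_force: [-2.3, -4.4, 7.9]
width: 0.016
gripper_force: 25.1
```

```bash
python3 -c "
from h import *
go(.523,.0959,.111,156)"
```

```text
t 19.775 pos [0.5241 0.0945 0.1084] yaw 94.92 shift [ 0.15 -0.1  -0.26] turn [ -0.    0.1 -61.1] F [-2.3 -4.4  7.9] T [-0.722  0.367  0.306] w 0.016
```

Request:
send_rows:
  newtons: 10
  targets:
    - [0,0,0,0,0,-1,1]
    - [0,0,0,0,0,-1,3.5]
    - [0,0,0,0,0,-1,4]
    - [0,0,0,0,0,-1,4]
    - [0,0,0,0,0,-1,4]

```text
time: 20.4
position: [0.5238, 0.0954, 0.1077]
orientation: [-0.0, 0.67, 0.742, -0.0]
ft_force: [0.1, -0.0, -0.0]
width: 0.0399
gripper_force: 0.0
```

Request:
send_rows:
  targets:
    - [0,0,-0.5,0,0,0,4]
    - [0,0,-2,0,0,0,4]
    - [0,0,-5,0,0,0,4]
    - [0,0,-9,0,0,0,4]
    - [0,0,-12,0,0,0,4]

```text
time: 21.02
position: [0.5245, 0.0953, 0.2309]
orientation: [0.001, 0.67, 0.742, 0.001]
ft_force: [1.1, 0.0, 0.1]
width: 0.0401
gripper_force: 0.0
```

```bash
python3 -c "
from h import *
go(.523,.0959,.111,156);o=get_obs()
w=save('wrist','w5.png');a=save('scene','s5.png')
cv2.imwrite('pics/c5.png',np.hstack([cv2.resize(a[150:290,270:410],(420,420))[:,:,::-1],w[60:480,140:500][:,:,::-1]]))
print([proj('scene',[.523+s*np.cos(np.radians(94.5)),.0959+s*np.sin(np.radians(94.5)),.1325]) for s in(-.028,.028)])"
```

```text
t 21.025 pos [0.5245 0.0953 0.2309] yaw 95.85 shift [ 0.08 -0.18 11.99] turn [  0.1   0.1 -60.2] F [1.1 0.  0.1] T [-0.025 -0.097  0.039] w 0.0401
[array([333.95415173, 214.88091612]), array([344.02933234, 197.25811987])]
```

View pics/c5.png

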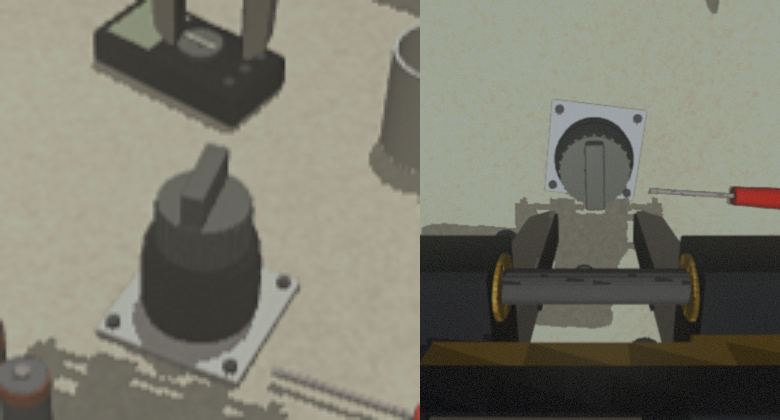

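The cap sits level and low on the shoulder. Its bar is still in line with the released gripper, and its ends match the predicted home height. Handing in.

```bash
python3 -c "
from bench import *
print(job_done())"
```

```text
the job is handed in; nothing more can be done
None
```

The larger cap is screwed down to its firm stop (about 1.4 mm above the shoulder by arm position) and released, with no other objects touched, but torque briefly hit 0.49 N·m at the stop (limit 0.4) before I eased off; the job is handed in at about 21 s with no verdict returned.

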